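# Close the assembly fixture with its gold top plate

### The arm

A 7-joint arm with a two-finger parallel gripper is mounted at the origin on the work surface. World frame = base frame: x ahead of the robot, y to its left, z up, the work surface at z = 0. Lengths are in m, angles in rad, forces in N, time in s.
With the tool pointing down it reaches from about 0.375 to 0.925 m from the base axis. Payload 3.1 kg.
Tool frame: the origin (TCP) lies on the mounting face of the last link; the fingertips stand 173 mm ahead of it and the grasp point (between the pads) lies 155 mm ahead of it; z points along the fingers, y is the line along which they close (so a half turn about z gives the same grasp; the last joint's range is limited). The gripper opens to 85 mm and grips with 20 to 120 N. Pads are 22 mm wide; open, the fingers measure 114 mm over their backs; the gripper's body (76 mm by 85 mm) begins 54 mm behind the grasp point. The pads swing forward as they close: fully open they stand 13 mm farther back than shut.
Start: joints at [-1.201, 0.383, 0.044, 1.598, -0.018, 1.161, -0.05], TCP at [0.293, 0.58, 0.405] pointing down, gripper open.
Joint ranges: [-2.61, 2.61], [-0.41, 2.15], [-1.48, 1.57], [0, 2.5], [-1.57, 4.71], [0.05, 1.97], [-2.85, 2.85]. Speed limits (rad/s): [2.79, 2.79, 3.14, 3.14, 3.14, 3.14, 3.14].

### API

Orientations are given as a 3x3 rotation matrix whose columns are the frame's x, y, z axes.
In Python, from plant import get_state, get_image, hand_in gives the robot as it stands.
- The arm moves only by the tool servo_tool, never from a script. Its argument "rows" is a list of rows, each a list of 3 entries, a list of its own where there are three numbers: the shift along the tool's x, y, z in m, then the turn, a rotation vector about the tool's x, y, z in rad, then the gripper's target within -1 to 1 (fully open at 1, half-way at 0, shut at -1). In form: [[[tx, ty, tz], [ax, ay, az], grip], ...]. A call has 1 to 8 rows; each row shifts and turns the commanded pose from where the row before left it, along the tool's axes as they then stand; what a row does not reach is not made up. A row lasts 1/8 s, in which the tool goes at most 62.5 mm and 10.7 degrees, less where a joint would pass 70% of its speed; a pose out of reach is approached as far as the arm can. A call is refused whole if a number of a shift passes 0.0625 or a number of a turn 0.188, either way. A call with a gripper value outside its range is refused whole. The fingers move at their own pace and stop on an object; "squeeze" is the grip in N (left out, the last holds). Time passes only in rows, so rows that do not move let the fingers close. It gives the time, the measured TCP pose, the force, the opening and the grip force at its end, in the units of the state.
- get_state(): the state, without advancing time (a new reading comes with each control period).
- get_image(name): name is "scene" or "side" or "wrist"; returns a dict with "frame" (384x512x3 uint8, red, green, blue), "fx", "fy", "cx", "cy" (pixels), "distortion" ([k1, k2, p1, p2, k3] as OpenCV has them; the pictures are not rectified), "R" (3x3) and "t" (3): a world point X has camera coordinates R X + t. Camera axes: x right, y down, z forward; pixel columns grow to the right and rows downward; lengths in m; the calibration is good to about 2 mm. A picture is of the moment at which its call begins. There is no depth.
- hand_in(): hands the job in; it is judged then, once.
The state is a dict: "time_s": time; "joints": joint angles; "qvel": joint speeds; "joint_efforts": joint torques, N m; "tool_pos": TCP position; "orientation": TCP orientation; "ft_force": force on the tool from outside, world axes, zero at the start; "wrist_torque": the same for the moment, N m; "grip_width": finger opening in m; "finger_force": force on a finger pad.
Only numpy, scipy, OpenCV 4.12 (cv2) and the standard library are available. Lean on these libraries where they do the work, as an engineer would, in place of code of your own. Each camera call takes 0.05 s, during which the arm holds its last target. There are 200 camera calls.

### The job

Pick up the gold top plate by its black handle and put it on the assembly fixture, one hole over each guide pin. Keep it level and hold it all the way down until it rests on the fixture, then let go. Leave the grey plate and the electric screwdriver where they are.

Things in the scene. Friction and masses are not known exactly. Their poses are not given: they have to be found in the camera images.
- gold_plate: Loose gold-coloured top plate flat on the bench, 90 (x) by 200 (y) by 10 mm thick, about 0.5 kg, balanced about its centre. Two 28 mm through holes at y = +75 and -75 mm. On top in the middle a black handle block, 22 mm thick (x) by 60 mm long (y), from 10 to 55 mm above the underside. Origin: centre of the underside; z up. Same after a half turn.
- grey_plate: Bystander: loose bare-steel (pale grey) plate of the same size with the same black handle, but its 28 mm holes are at y = +52 and -52 mm and do not fit the pins. Origin: centre of the underside. It must stay where it is.
- fixture: Fixed: black base 110 (x) by 220 (y) by 20 mm, white housing 78 by 92 mm in its middle, upright steel pins at y = +75 and -75 mm rising from 40 mm wide aluminium collars. Housing and collars end 60 mm above the bench: the plate rests there. Pins: 12 mm wide, taper from 82 mm up to a 4 mm tip, end 100 mm above the bench. Origin: centre of base's underside; z up. Same after a half turn.
- screwdriver: Bystander: loose dark-red electric screwdriver lying beyond the work along its y axis, 230 mm long, 40 mm high, bit to +y. Origin: on the bench, 100 mm from its rear end. Must stay where it is. (Also there, beyond the work: a steel dish of screws on the left and a blue parts bin on the right, both fixed and lower than 75 mm.)
Things that resemble listed ones, but are neither listed nor needed, are in the scene too. What is meant by the gold_plate is not blue or purple, and is the larger of those in its own colour.

How it is judged:
By the outcome, as a careful person would: the job done as asked, in the order asked, and still so for the second after the job is handed in, with the robot touching nothing.
It also fails if it takes over 42 s, if anything falls off the work surface, if the arm or the gripper's body presses on something with over 40 N, if the wrist force passes 120 N, or if a joint passes its speed limit or range.

## Working session

There is one attempt and no reset: what is moved stays moved. The work goes in short steps, Python scripts to look and compute and a tool call to move; the robot and the scene stay as the last step left them, time stands still between calls to the robot, and variables do not carry over. Pictures are saved under pics/ and viewed, at most 10 in all, crops included, and the job is handed in when it is done.

Besides the shell and the picture viewer there is one more tool, called after "Emit:" as a command line: name --argument value ..., lists and objects as JSON in quotes. servo_tool: Moves the arm, as the interface text tells. Its arguments: {"type":"object","properties":{"rows":{"type":"array","items":{"type":"array"}},"squeeze":{"type":"number"}},"required":["rows"]}

```bash
mkdir -p pics; cat > h.py <<'E'
import numpy as np, cv2
from plant import get_state, get_image
def grab(n,f=None):
    d=get_image(n)
    if f: cv2.imwrite('pics/'+f,cv2.cvtColor(d['frame'],cv2.COLOR_RGB2BGR))
    return d
def ray(d,uv):
    K=np.array([[d['fx'],0,d['cx']],[0,d['fy'],d['cy']],[0,0,1]])
    n=cv2.undistortPoints(np.array(uv,float).reshape(-1,1,2),K,np.array(d['distortion'],float)).reshape(-1,2)
    R=np.array(d['R']);c=-R.T@np.array(d['t'])
    return c,np.c_[n,np.ones(len(n))]@R
def onz(d,uv,z):
    c,r=ray(d,uv); return c+r*((z-c[2])/r[:,2])[:,None]
E
python3 - <<'E'
from h import *
s=get_state(); print(s['time_s'],s['tool_pos'],s['orientation'],s['grip_width'])
a=grab('scene')['frame'];b=grab('side')['frame']
cv2.imwrite('pics/scene.png',a[:,:,::-1]);cv2.imwrite('pics/side.png',b[:,:,::-1])
E
```

```text
0.0 [0.29285708 0.57974848 0.4032691 ] [[-8.92592601e-01  4.50862858e-01 -1.06399237e-03]
 [ 4.50864095e-01  8.92589388e-01 -2.39841510e-03]
 [-1.31647984e-04 -2.62052353e-03 -9.99996558e-01]] 0.0856073916743401
```

View pics/scene.png

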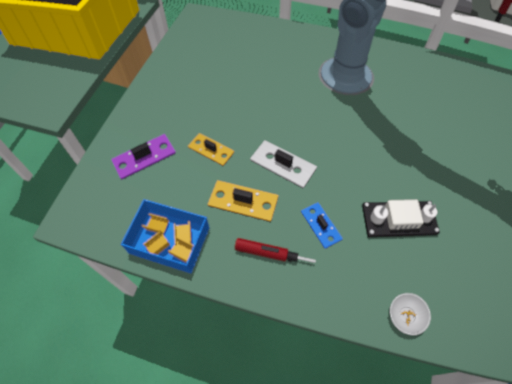

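View pics/side.png

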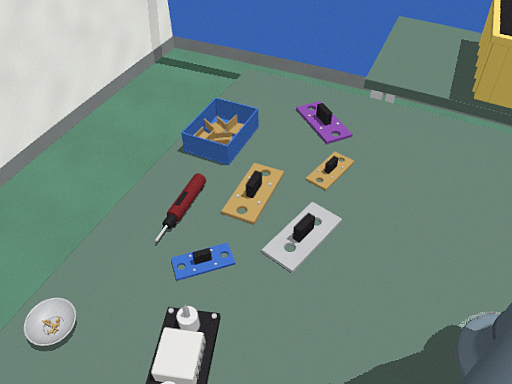

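In the scene view, the candidates are the large gold plate at (244,201), a small gold plate at (211,149), gold pieces in the bin at about (170,238), purple (144,156), blue (321,225) and grey (284,163). By the description it's the larger gold one at (244,201). The fixture is at (401,217) and the screwdriver at (270,251). Next I measure the plate and the fixture, with a close crop to check.

```bash
cat > m.py <<'E'
from h import *
def gold(d):
    h=cv2.cvtColor(d['frame'],cv2.COLOR_RGB2HSV)
    m=cv2.inRange(h,(10,110,90),(30,255,255))
    return m
def big(m,n=1):
    c,_=cv2.findContours(m,cv2.RETR_EXTERNAL,cv2.CHAIN_APPROX_NONE)
    return sorted(c,key=cv2.contourArea)[::-1][:n]
def rect(P):
    (c,(w,h),a)=cv2.minAreaRect((P[:,:2]*1000).astype(np.float32))
    if w>h: a+=90; w,h=h,w   # a: direction of short axis... long axis = a+90
    return np.array(c)/1000,(w,h),(a+90)%180
E
python3 - <<'E'
from m import *
for n,box in (('scene',(200,175,290,225)),('side',(215,155,290,230))):
    d=grab(n); m=gold(d)*0; x0,y0,x1,y1=box; m[y0:y1,x0:x1]=gold(d)[y0:y1,x0:x1]
    c=big(m)[0].reshape(-1,2); print(n,'gold',rect(onz(d,c,0.01)))
    h=cv2.cvtColor(d['frame'],cv2.COLOR_RGB2HSV)
    dark=cv2.inRange(h,(0,0,0),(180,255,45))
    w=cv2.inRange(h,(0,0,150),(180,50,255))
    if n=='scene':
        f=np.zeros_like(m); f[190:245,355:445]=(dark|w)[190:245,355:445]
        c=big(cv2.morphologyEx(f,cv2.MORPH_CLOSE,np.ones((3,3))))[0].reshape(-1,2); print('base z.02',rect(onz(d,c,0.02)))
        f=np.zeros_like(m); f[190:245,355:445]=w[190:245,355:445]
        for c in big(f,3): print('white',c.reshape(-1,2).min(0),c.reshape(-1,2).max(0),cv2.contourArea(c),rect(onz(d,c.reshape(-1,2),.06)))
        fr=d['frame'][:,:,::-1]
        a=cv2.resize(fr[170:250,180:300],(600,400),interpolation=2); 
        b=cv2.resize(fr[180:250,345:450],(600,400),interpolation=2)
        cv2.imwrite('pics/crop.png',cv2.resize(np.vstack([a,b]),(450,600)))
E
```

```text
scene gold (array([ 0.65488251, -0.21276923]), (94.64904022216797, 202.16912841796875), 91.0747252702713)
base z.02 (array([0.57698437, 0.26648166]), (122.53614807128906, 232.3042755126953), 107.67750930786133)
white [373 199] [423 225] 892.5 (array([0.58809393, 0.23989366]), (84.63735961914062, 144.6746063232422), 107.74798011779785)
white [423 201] [437 217] 127.0 (array([0.556039  , 0.33328812]), (44.40183639526367, 45.217254638671875), 141.53961563110352)
white [370 230] [373 232] 5.0 (array([0.67042633, 0.17515039]), (6.117761611938477, 9.00753402709961), 106.25937080383301)
side gold (array([ 0.65226953, -0.20595329]), (91.42092895507812, 205.53359985351562), 91.22695660591125)
```

View pics/crop.png

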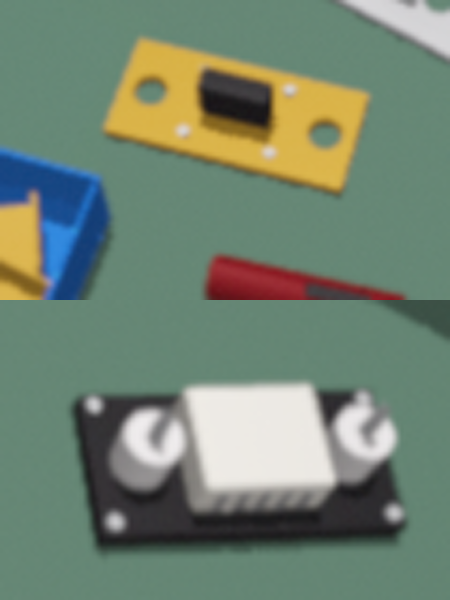

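The crop shows the large gold plate with its wide-spaced holes, black handle and white dots, so the choice is right. The fixture has the white housing and two collars with pins. I'll go over the fixture first for a close look while it's empty.

Emit:
servo_tool --rows '[[[-0.056,-0.022,0],[0,0,0],1],[[-0.056,-0.022,0],[0,0,0],1],[[-0.056,-0.022,0],[0,0,0],1],[[-0.056,-0.022,0],[0,0,0],1],[[-0.056,-0.022,0],[0,0,0],1],[[-0.056,-0.022,0],[0,0,0],1],[[-0.056,-0.022,0],[0,0,0],1],[[0,0,0],[0,0,0.16],1]]'

```text
time_s: 1.2
tool_pos: [0.5779, 0.2576, 0.4048]
orientation: [[-0.799, 0.601, 0.003], [0.601, 0.799, -0.004], [-0.005, -0.002, -1.0]]
ft_force: [0.0, -0.2, -0.0]
grip_width: 0.0852
finger_force: 0.0
```

Emit:
servo_tool --rows '[[[0,0,0],[0,0,0.16],1],[[0,0,0],[0,0,0.16],1],[[0,0,0],[0,0,0.16],1],[[0,0,0],[0,0,0.15],1],[[0,0,0],[0,0,0],1],[[0,0,0],[0,0,0],1]]'

```text
time_s: 1.95
tool_pos: [0.5734, 0.266, 0.4045]
orientation: [[-0.31, 0.951, -0.0], [0.951, 0.31, -0.0], [-0.0, -0.0, -1.0]]
ft_force: [-0.5, -0.3, -0.2]
grip_width: 0.0852
finger_force: 0.0
```

```bash
python3 - <<'E'
from h import *
s=get_state(); print(s['time_s'],s['tool_pos'],s['orientation'],s['joints'])
d=grab('wrist','w1.png'); R=np.array(d['R']);print(-R.T@d['t'],R)
for P in ([.575,.265,.06],):
    q=R@P+d['t']; print(q[:2]/q[2]*d['fx']+[d['cx'],d['cy']])
E
```

```text
1.95 [0.57342954 0.26602543 0.40448921] [[-3.10126900e-01  9.50695115e-01 -3.21525264e-04]
 [ 9.50695168e-01  3.10126860e-01 -1.70130809e-04]
 [-6.20289084e-05 -3.58434655e-04 -9.99999934e-01]] [-0.78766751  0.36161787  0.36210972  1.65722919 -0.13783072  1.14831779
 -0.07496927]
[0.54761618 0.34532768 0.37271661] [[ 9.50647261e-01  3.10273257e-01  5.39718622e-04]
 [ 2.93157059e-01 -8.98771939e-01  3.25987639e-01]
 [ 1.01630330e-01 -3.09741033e-01 -9.45373877e-01]]
[254.718924   173.64600342]
```

View pics/w1.png

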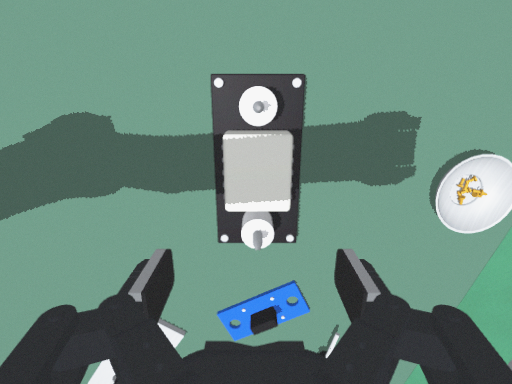

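The wrist view shows the fixture empty and nearly aligned. The collar tops are at about (258,106) and (257,234), with the housing at (257,172). Now I fit the collars.

```bash
python3 - <<'E'
from m import *
d=grab('wrist'); g=cv2.cvtColor(d['frame'],cv2.COLOR_RGB2GRAY)
def disc(box,t):
    x0,y0,x1,y1=box; m=np.zeros_like(g); m[y0:y1,x0:x1]=(g[y0:y1,x0:x1]>t)*255
    c=cv2.convexHull(big(m)[0]); e=cv2.fitEllipse(c); P=onz(d,c.reshape(-1,2),.06)
    print(t,e,'world circ',cv2.minEnclosingCircle((P[:,:2]*1000).astype(np.float32)))
    return onz(d,[e[0]],.06)[0]
for t in (200,225):
    a=disc((235,84,282,130),t); b=disc((238,205,278,252),t)
    v=a-b; c=(a+b)/2; print(a,b,np.linalg.norm(v),c,np.degrees(np.arctan2(v[1],v[0])))
h=cv2.cvtColor(d['frame'],cv2.COLOR_RGB2HSV)
# tips: row profile
print(g[225:250,257])
E
```

```text
200 ((257.5180358886719, 105.60176086425781), (37.97488021850586, 39.687042236328125), 3.947664737701416) world circ ((555.0304565429688, 335.8670349121094), 20.188838958740234)
200 ((257.00762939453125, 233.4100799560547), (29.995376586914062, 32.80027389526367), 91.23773956298828) world circ ((601.4097290039062, 193.86328125), 20.587148666381836)
[0.55485872 0.3362917  0.06      ] [0.60118702 0.19408474 0.06      ] 0.1495631335809225 [0.57802287 0.26518822 0.06      ] 108.04461754425031
225 ((257.48590087890625, 105.55624389648438), (37.856937408447266, 39.259918212890625), 1.881958246231079) world circ ((554.9425048828125, 335.939453125), 20.014480590820312)
225 ((256.9984436035156, 233.3926544189453), (29.23127555847168, 32.39562225341797), 88.54276275634766) world circ ((601.2801513671875, 193.8614501953125), 20.04514503479004)
[0.55481215 0.33632488 0.06      ] [0.60116892 0.19410378 0.06      ] 0.14958539585601527 [0.57799053 0.26521433 0.06      ] 108.05330826841566
[247 247 247 247 246 194 142 143 143 145 144 145 144 149 152 152 153 157
 156 161 161 166 164 168 161]
```

Emit:
servo_tool --rows '[[[-0.0596,-0.009,0],[0,0,0],1],[[-0.0596,-0.009,0],[0,0,0],1],[[-0.0596,-0.009,0],[0,0,0],1],[[-0.0596,-0.009,0],[0,0,0],1],[[-0.0596,-0.009,0],[0,0,0],1],[[-0.0596,-0.009,0],[0,0,0],1],[[-0.0596,-0.009,0],[0,0,0],1],[[-0.0596,-0.009,0],[0,0,0],1]]'

```text
time_s: 3.05
tool_pos: [0.6521, -0.2115, 0.4048]
orientation: [[-0.309, 0.951, 0.001], [0.951, 0.309, 0.0], [0.0, 0.001, -1.0]]
ft_force: [-0.2, 1.0, 1.2]
grip_width: 0.0851
finger_force: 0.0
```

Emit:
servo_tool --rows '[[[0,0,0],[0,0,0.148],1],[[0,0,0],[0,0,0.148],1],[[0,0,0],[0,0,0],1],[[0,0,0],[0,0,0],1]]'

```text
time_s: 3.55
tool_pos: [0.652, -0.2095, 0.4046]
orientation: [[-0.02, 1.0, -0.0], [1.0, 0.02, 0.0], [0.0, -0.0, -1.0]]
ft_force: [0.1, 1.0, 0.4]
grip_width: 0.0853
finger_force: 0.0
```

```bash
python3 - <<'E'
from m import *
s=get_state(); print(s['time_s'],s['tool_pos'],s['orientation'],s['joints'])
d=grab('wrist','w2.png'); m=gold(d); c=big(m)[0].reshape(-1,2); print(c.min(0),c.max(0),rect(onz(d,c,.01)))
h=cv2.cvtColor(d['frame'],cv2.COLOR_RGB2HSV)
x0,y0=c.min(0);x1,y1=c.max(0)
n=np.zeros_like(m); n[y0+3:y1-3,x0+3:x1-3]=cv2.bitwise_not(m)[y0+3:y1-3,x0+3:x1-3]
for k in big(n,6): print(cv2.boundingRect(k),cv2.contourArea(k),onz(d,[cv2.minEnclosingCircle(k)[0]],.01)[0])
E
```

```text
3.55 [ 0.65196492 -0.20945553  0.40461098] [[-2.01430263e-02  9.99797106e-01 -7.12277297e-05]
 [ 9.99797096e-01  2.01430374e-02  1.58541027e-04]
 [ 1.59943603e-04 -6.80197813e-05 -9.99999985e-01]] [-0.17410773  0.50049755  0.58961248  1.52624875 -0.29008793  1.20333384
  0.48366088]
[217  83] [292 233] (array([ 0.65339307, -0.21180698]), (90.54647064208984, 198.7908172607422), 91.1839063167572)
(246, 142, 18, 55) 904.5 [ 0.65285281 -0.21796321  0.01      ]
(244, 93, 22, 23) 372.0 [ 0.6519991  -0.13631184  0.01      ]
(245, 208, 19, 16) 216.0 [ 0.65441492 -0.28492916  0.01      ]
(220, 171, 3, 59) 42.0 [ 0.60889185 -0.26216698  0.01      ]
(227, 133, 8, 8) 38.0 [ 0.62233152 -0.17636866  0.01      ]
(275, 133, 7, 8) 32.0 [ 0.68228123 -0.17506951  0.01      ]
```

View pics/w2.png

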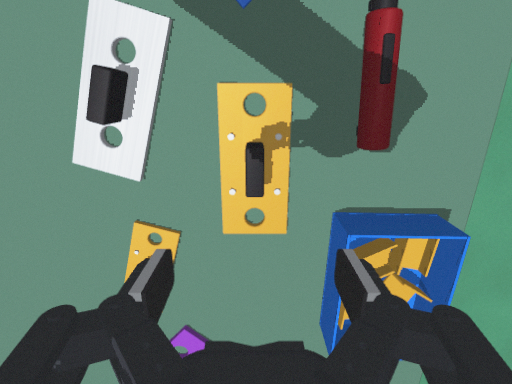

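The plate is centred at (255,158) in the wrist image, long axis aligned with the tool, handle at (255,170). Nothing is inside the finger sweep. Descend and grip.

Emit:
servo_tool --rows '[[[-0.0015,0.0013,0.05],[0,0,0],1],[[0,0,0.05],[0,0,0],1],[[0,0,0.05],[0,0,0],1],[[0,0,0.03],[0,0,0],1],[[0,0,0.02],[0,0,0],1],[[0,0,0.012],[0,0,0],1],[[0,0,0],[0,0,0],1],[[0,0,0],[0,0,0],1]]'

```text
time_s: 4.6
tool_pos: [0.654, -0.2117, 0.1943]
orientation: [[-0.017, 1.0, 0.003], [1.0, 0.017, -0.001], [-0.001, 0.003, -1.0]]
ft_force: [-0.3, -0.3, 0.3]
grip_width: 0.0851
finger_force: 0.0
```

Emit:
servo_tool --rows '[[[0,0,0],[0,0,0],0.2],[[0,0,0],[0,0,0],-0.2],[[0,0,0],[0,0,0],-0.6],[[0,0,0],[0,0,0],-1],[[0,0,0],[0,0,0],-1],[[0,0,0],[0,0,0],-1],[[0,0,0],[0,0,0],-1],[[0,0,0],[0,0,0],-1]]' --squeeze 60

```text
time_s: 5.6
tool_pos: [0.6533, -0.2114, 0.193]
orientation: [[-0.017, 1.0, 0.0], [1.0, 0.017, -0.0], [-0.0, 0.0, -1.0]]
ft_force: [-1.8, 0.5, 4.5]
grip_width: 0.0211
finger_force: 61.2
```

Emit:
servo_tool --rows '[[[0,0,-0.01],[0,0,0],-1],[[0,0,-0.02],[0,0,0],-1],[[0,0,-0.03],[0,0,0],-1],[[0,0,-0.04],[0,0,0],-1],[[0,0,-0.03],[0,0,0],-1],[[0,0,-0.02],[0,0,0],-1],[[0,0,0],[0,0,0],-1],[[0,0,0],[0,0,0],-1]]'

```text
time_s: 6.6
tool_pos: [0.6525, -0.2108, 0.341]
orientation: [[-0.017, 1.0, -0.003], [1.0, 0.017, 0.001], [0.001, -0.003, -1.0]]
ft_force: [-0.3, 0.7, -4.5]
grip_width: 0.0213
finger_force: 60.2
```

```bash
python3 - <<'E'
from m import *
s=get_state(); print(s['time_s'],s['tool_pos'],s['orientation'],s['wrist_torque'],s['ft_force'],s['grip_width'])
d=grab('wrist','w3.png'); m=gold(d); c=big(m)[0].reshape(-1,2); z=.01+s['tool_pos'][2]-.193
print(c.min(0),c.max(0),rect(onz(d,c,z)))
cv2.imwrite('pics/w3.png',cv2.hconcat([d['frame'][:,:,::-1]]))
E
```

```text
6.6 [ 0.65253804 -0.21083467  0.34103468] [[-1.71631274e-02  9.99848525e-01 -2.89033457e-03]
 [ 9.99852172e-01  1.71660261e-02  9.81088829e-04]
 [ 1.03055578e-03 -2.87306874e-03 -9.99995342e-01]] [ 0.01651834  0.05942917 -0.05202362] [-0.31623575  0.67795268 -4.51420002] 0.02131698521249706
[162  61] [345 287] (array([ 0.65156927, -0.17700677]), (89.43898010253906, 131.26499938964844), 91.04492366313934)
```

View pics/w3.png

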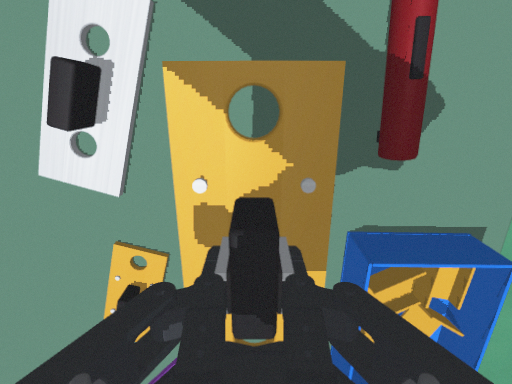

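The plate hangs level in the grip, with the front hole at (253,111). Carry it over to the fixture.

Emit:
servo_tool --rows '[[[0.02,-0.0028,0],[0,0,0],-1],[[0.04,-0.0056,0],[0,0,0],-1],[[0.0595,-0.0083,0],[0,0,0],-1],[[0.0595,-0.0083,0],[0,0,0],-1],[[0.0595,-0.0083,0],[0,0,0],-1],[[0.0595,-0.0083,0],[0,0,0],-1],[[0.0595,-0.0083,0],[0,0,0],-1],[[0.0595,-0.0083,0],[0,0,0],-1]]'

```text
time_s: 7.65
tool_pos: [0.586, 0.208, 0.3419]
orientation: [[-0.019, 1.0, -0.002], [1.0, 0.019, 0.0], [0.0, -0.002, -1.0]]
ft_force: [0.5, -0.2, -4.2]
grip_width: 0.0211
finger_force: 60.1
```

Emit:
servo_tool --rows '[[[0.04,-0.0056,0],[0,0,0],-1],[[0.02,-0.0028,0],[0,0,0],-1],[[0,0,0],[0,0,-0.1],-1],[[0,0,0],[0,0,-0.1],-1],[[0,0,0],[0,0,-0.098],-1],[[0,0,0],[0,0,0],-1],[[0,0,0],[0,0,0],-1],[[0,0,0],[0,0,0],-1]]'

```text
time_s: 8.65
tool_pos: [0.5785, 0.2641, 0.3425]
orientation: [[-0.309, 0.951, -0.0], [0.951, 0.309, -0.0], [-0.0, -0.0, -1.0]]
ft_force: [0.1, 0.1, -4.7]
grip_width: 0.021
finger_force: 60.0
```

```bash
python3 - <<'E'
from m import *
s=get_state(); p=s['tool_pos'];R=np.array(s['orientation']); print(s['time_s'],p,R,s['grip_width'],s['joints'])
print('tool-frame shift',R.T@(np.array([.578,.2652,p[2]])-p),'yaw y',np.degrees(np.arctan2(R[1,1],R[0,1])))
d=grab('wrist','w4.png'); m=gold(d); m[250:]=0; c=big(m)[0].reshape(-1,2)
x0,y0=c.min(0);x1,y1=c.max(0); z=.01+p[2]-.193
n=np.zeros_like(m); n[y0+5:y0+100,200:310]=cv2.bitwise_not(m)[y0+5:y0+100,200:310]
k=big(n)[0]; print(cv2.boundingRect(k)); q=onz(d,[cv2.minEnclosingCircle(k)[0]],z)[0]; print('hole top',q,'tool',R.T@(q-p))
e=grab('side','s4.png')
E
```

```text
8.65 [0.57849137 0.26414016 0.34254569] [[-3.08625593e-01  9.51183579e-01 -2.03273430e-04]
 [ 9.51183540e-01  3.08625490e-01 -4.25656219e-04]
 [-3.42141844e-04 -3.24718744e-04 -9.99999889e-01]] 0.02102759698838773 [-0.81857293  0.43756672  0.41490685  1.70530009 -0.1989285   1.04088211
 -0.02358946]
tool-frame shift [ 1.15975001e-03 -1.40288456e-04 -3.51244756e-07] yaw y 17.976416604894577
(228, 85, 51, 54)
hole top [0.55519192 0.33572849 0.15954569] tool [ 7.53470585e-02 -8.64093786e-06  1.82974244e-01]
```

View pics/w4.png

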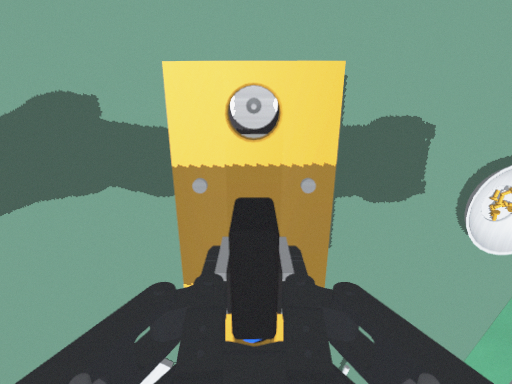

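The front pin is visible through the hole at (254,106), and the offsets are within 1 mm. Lowering level.

Emit:
servo_tool --rows '[[[0.001,0,0.02],[0,0,0],-1],[[0,0,0.02],[0,0,0],-1],[[0,0,0.015],[0,0,0],-1],[[0,0,0.01],[0,0,0],-1],[[0,0,0.01],[0,0,0],-1],[[0,0,0.006],[0,0,0],-1],[[0,0,0],[0,0,0],-1],[[0,0,0],[0,0,0],-1]]'

```text
time_s: 9.75
tool_pos: [0.5785, 0.2655, 0.2623]
orientation: [[-0.31, 0.951, 0.001], [0.951, 0.31, 0.001], [0.0, 0.001, -1.0]]
ft_force: [0.7, -0.3, -2.9]
grip_width: 0.0214
finger_force: 60.0
```

Emit:
servo_tool --rows '[[[0,0,0.004],[0,0,0],-1],[[0,0,0.002],[0,0,0],-1],[[0,0,0.001],[0,0,0],-1],[[0,0,0],[0,0,0],-1],[[0,0,0],[0,0,0],-1],[[0,0,0],[0,0,0],-1]]'

```text
time_s: 10.5
tool_pos: [0.5782, 0.2655, 0.2548]
orientation: [[-0.31, 0.951, 0.0], [0.951, 0.31, 0.0], [0.0, 0.0, -1.0]]
ft_force: [0.1, 0.9, -4.7]
grip_width: 0.0209
finger_force: 60.0
```

Emit:
servo_tool --rows '[[[0,0,0.001],[0,0,0],-1],[[0,0,0.001],[0,0,0],-1],[[0,0,0],[0,0,0],-1],[[0,0,0],[0,0,0],-1]]'

```text
time_s: 11.0
tool_pos: [0.5782, 0.2655, 0.253]
orientation: [[-0.31, 0.951, 0.0], [0.951, 0.31, 0.0], [0.0, 0.0, -1.0]]
ft_force: [-1.2, 0.1, -1.1]
grip_width: 0.0213
finger_force: 60.5
```

Force is coming up (−4.7 to −1.1 N), so the plate is touching. One small step more to confirm.

Emit:
servo_tool --rows '[[[0,0,0.0007],[0,0,0],-1],[[0,0,0],[0,0,0],-1],[[0,0,0],[0,0,0],-1]]'

```text
time_s: 11.38
tool_pos: [0.5783, 0.2654, 0.253]
orientation: [[-0.31, 0.951, -0.0], [0.951, 0.31, 0.0], [0.0, 0.0, -1.0]]
ft_force: [-3.5, -2.3, 5.0]
grip_width: 0.0214
finger_force: 61.5
```

```bash
python3 - <<'E'
from h import *
s=get_state();print(s['tool_pos'],s['ft_force'],s['wrist_torque'])
a=grab('scene')['frame'][170:250,340:460,::-1];b=grab('side')['frame'][284:384,120:270,::-1]
cv2.imwrite('pics/c5.png',np.hstack([cv2.resize(a,(400,300),interpolation=2),cv2.resize(b,(400,300),interpolation=2)]))
E
```

```text
[0.57829334 0.26544854 0.25300157] [-3.53854648 -2.32216401  5.03633773] [-3.59429068e-01  7.77702732e-01 -1.26971263e-04]
```

View pics/c5.png

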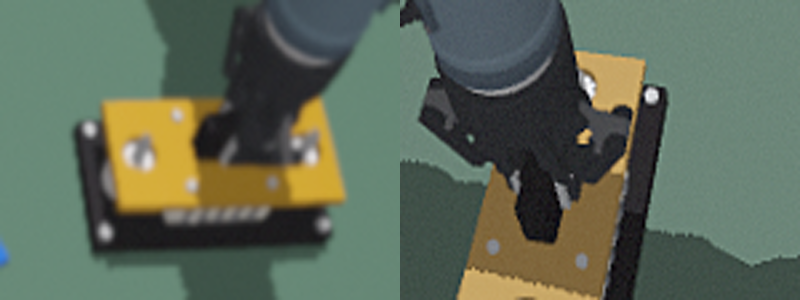

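The plate is resting on the fixture, with pins through both holes: left crop at about (140,152) and (305,150). Contact force is confirmed. Release and retreat straight up.

Emit:
servo_tool --rows '[[[0,0,0],[0,0,0],-0.3],[[0,0,0],[0,0,0],0.1],[[0,0,0],[0,0,0],0.6],[[0,0,0],[0,0,0],1],[[0,0,0],[0,0,0],1],[[0,0,0],[0,0,0],1],[[0,0,0],[0,0,0],1],[[0,0,0],[0,0,0],1]]'

```text
time_s: 12.48
tool_pos: [0.5782, 0.2654, 0.252]
orientation: [[-0.31, 0.951, 0.0], [0.951, 0.31, 0.0], [0.0, 0.0, -1.0]]
ft_force: [-0.5, 0.2, 0.3]
grip_width: 0.0851
finger_force: 0.0
```

Emit:
servo_tool --rows '[[[0,0,-0.01],[0,0,0],1],[[0,0,-0.02],[0,0,0],1],[[0,0,-0.03],[0,0,0],1],[[0,0,-0.04],[0,0,0],1],[[0,0,-0.04],[0,0,0],1],[[0,0,-0.02],[0,0,0],1],[[0,0,0],[0,0,0],1],[[0,0,0],[0,0,0],1]]'

```text
time_s: 13.48
tool_pos: [0.5775, 0.2654, 0.4103]
orientation: [[-0.31, 0.951, -0.003], [0.951, 0.31, -0.001], [-0.0, -0.003, -1.0]]
ft_force: [-0.1, -0.2, -0.6]
grip_width: 0.0853
finger_force: 0.0
```

```bash
python3 - <<'E'
from m import *
s=get_state();print(s['time_s'],s['tool_pos'],s['ft_force'])
d=grab('wrist','w6.png');m=gold(d);c=big(m)[0].reshape(-1,2);print(rect(onz(d,c,.07)))
E
```

```text
13.475 [0.5774952  0.26535391 0.41034064] [-0.10912857 -0.17212355 -0.61291142]
(array([0.57864154, 0.26583044]), (91.17425537109375, 198.57925415039062), 108.10469627380371)
```

View pics/w6.png

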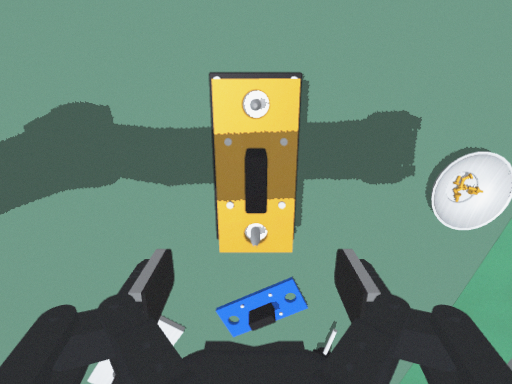

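The plate sits flat on the fixture, pins through both holes at (257,104) and (256,234), and the gripper is clear.

```bash
python3 -c "from plant import hand_in; print(hand_in())"
```

```text
the job is handed in; nothing more can be done
None
```

The gold plate is resting level on the fixture with a guide pin through each hole, the gripper has let go and is clear, the grey plate and screwdriver were not touched, and the job was handed in at about 13.5 s.

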